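Purge the sample roaster and draw the trier to its ring

TASK

Clear the chaff before checking the roast: pull the air box's sprung gate out until the dark line across its plate is level with the slot, hold it there for a second, and let it go back fully shut. Then draw the roaster's trier straight out of its bushing, trough upwards and without forcing it sideways, until the dark ring on its rod is level with the face of the bushing, and finish still gripping it by the handle and holding it there, straight and unwedged, for the colour check. Leave everything else on the table where it is.

Things in the scene. Friction and masses are not known exactly. Their poses are not given: they have to be found in the camera images.
- roaster: White tabletop sample roaster, fixed, left or right of the air box: lying drum on a base 270 (x) x 200 x 40 mm, drum top at 240 mm, hopper and dial to 290 mm. Origin: on the table under the front plate; its -x points out of the front. A square steel bushing block, 50 x 50 mm, sticks 40 mm out of the front plate; in it, level along x, 170 mm above the table, is the bore, 15.5 mm wide, 80 mm long.
- bore_mouth (a point): Centre of the bore's mouth on the front face of the bushing block; axes as the roaster's: -x points out along the bore, z up.
- trier: Sampling trier, loose in the bore, about 220 g: steel rod 14 mm thick, 150 mm long, dark trough on top, 26 mm collar, dark wooden handle. Origin: on the axis at the collar's inner face; +x runs along the rod into the roaster, z up. Handle 24 mm wide (y), 28 mm tall, 20 to 100 mm ahead (-x) of the origin. Starts up to 12 mm out. No spring, light friction; binds if pulled askew.
- trier_ring (a point): Middle of the dark ring (3 mm wide) round the trier's rod, 60 mm behind (+x) the collar's inner face; hidden in the bore at the start. The trough (40 mm long) lies between the collar and the ring.
- trier_handle (a point): Grip point of the trier: on the axis, in the wooden handle, 65 mm ahead of the collar's inner face.
- airbox: Dark steel air box, fixed, 220 (x) x 200 (y) x 145 mm high with a round fan grille on top (to 160 mm). Origin: on the table under its front face. Its own -x axis points out of its front. The air gate comes out of its front slot.
- gate_slot (a point): Middle of the slot's front face at the height of the gate plate's top (100 mm above the table, above the origin); axes as the air box's: the gate slides out along -x.
- gate_lip (a point): Top edge middle of the gate's bent-up lip. The gate is a bare aluminium plate 60 mm wide, 4 mm thick; its outer end turns up into a lip 60 mm wide (y), 8 mm thick (x), its top 43 mm above the plate's top. Shut, the lip's middle is 66 mm ahead of the slot. Axes as the air box's.
- gate (a joint): How far the air gate is pulled out, m: 0 shut, 0.070 at the stop. A spring pulls it shut: 3 N when shut, 2 N more for each 10 mm (11 N at the line). The dark line across the plate comes level with the slot's front face at 0.040.
- cup: Bystander, loose: open paper cup, 72 mm across, 75 mm high. Origin: centre of its underside.
- tape_a: Bystander, loose: roll of paper tape lying flat, 100 mm across, 45 mm high. Origin: centre of its underside.
- tape_b: Bystander, loose: smaller roll of paper tape lying flat, 84 mm across, 30 mm high. Origin: centre of its underside.
- tin: Bystander, loose: bare metal sample tin, 70 mm across, 70 mm high. Origin: centre of its underside.
- mouse: Bystander, loose: computer mouse 105 x 58 mm, 22 mm high. Origin: centre of its underside.
- jar: Bystander, loose: amber jar with a steel lid, 90 mm across, 130 mm high. Origin: centre of its underside.
- scoop: Bystander, loose: long wooden spoon lying flat.
- notes: Bystander, loose: stack of note paper 150 x 105 mm, 18 mm high. Origin: centre of its underside.

How it is judged:
On the way, in this order (a step that is already met when the one before it is completed fails the run):
1. air gate held with its line level with the slot (within 5 mm) for most of a second, trier still in (value of joint gate between 0.035 and 0.045 m and x of trier_ring in the frame of bore_mouth above 0.035 m), for 0.7 s.
2. air gate back shut (within 4 mm), trier still in (value of joint gate below 0.004 m and x of trier_ring in the frame of bore_mouth above 0.035 m), for 0.2 s.
At the end, for the whole second after the job is handed in: The trier's ring is level with the bushing's face within 5 mm, its rod still in the bore and in line with it (3 degrees), pressing on it with less than 12 N (not wedged), trough up within 17 degrees, at rest and gripped by the fingers at the handle (over 8 N); the air gate is shut within 4 mm (x of trier_ring in the frame of bore_mouth between -0.005 and 0.005 m and angle between the x axis of trier and the x axis of roaster, either way round below 0.05 rad and contact force between trier and roaster below 12 N and distance between trier_ring and bore_mouth below 0.008 m and angle between trier's own z axis and vertical below 0.3 rad and contact force between the fingers and trier above 8 N and distance between the grasp point and trier_handle below 0.05 m and linear speed of trier below 0.01 m/s and value of joint gate below 0.004 m); the arm keeps its last pose, push and grip.
It fails at once if the trier is forced against its bore (over 25 N) while drawn out (contact force between trier and roaster above 25 N and x of trier_ring in the frame of bore_mouth below 0.042 m).
It fails at once if a bystander is shifted by more than 30 mm (distance of any of cup, tape_a, tape_b, tin, mouse, jar, scoop, notes from where it was at the start of the episode above 0.03 m).
It also fails if it takes over 59 s, if anything falls off the work surface, if the arm or the gripper's body presses on something with over 40 N, if the wrist force passes 120 N, or if a joint passes its speed limit or range.

ROBOT

A 6-joint arm with a two-finger parallel gripper is mounted at the origin on the work surface. World frame = base frame: x ahead of the robot, y to its left, z up, the work surface at z = 0. Lengths are in m, angles in rad, forces in N, time in s.
With the tool pointing down it reaches from about 0.275 to 0.825 m from the base axis. Payload 4.9 kg.
Tool frame: the origin (TCP) lies midway between the tips of the shut fingers; the grasp point (between the pads) lies 19 mm behind it (bot.grip_depth is the distance from the TCP to the grasp point, in m); y points along the fingers, x is the direction in which the jaws open and shut, and the axes are right-handed (so a half turn about y gives the same grasp; the last joint's range is limited). The gripper opens to 85 mm and grips with 20 to 120 N. Pads are 22 mm wide; open, the fingers measure 114 mm over their backs; the gripper's body (76 mm by 85 mm) begins 54 mm behind the grasp point. The pads swing forward as they close: fully open they stand 13 mm farther back than shut.
Start: joints at [1.19, 0.326, -0.193, 1.052, 0, 1.437], TCP at [0.134, 0.533, 0.231] pointing down, gripper open.
Joint ranges: [-2.65, 2.65], [-0.97, 1.79], [-1.3, 1.35], [-1.93, 2.1], [-1.47, 1.37], [-3.14, 3.14]. Speed limits (rad/s): [2.57, 2.57, 3.14, 3.14, 3.14, 3.14].

INTERFACE

Orientations are given as a unit quaternion [w, x, y, z].
In Python, from cell import bot gives the robot as it stands. Calls block until the motion is done:
- bot.move_pose(position, orientation): joint-space move of the TCP to a pose.
- bot.move_linear(position, speed=0.15, rotation=None, until_force=None): straight line of the TCP; rotation=None keeps the orientation; speed is the mean speed in m/s. With until_force (N) it stops when the force on the tool has changed by that much, and returns True; else False.
- bot.goto_joints(angles): joint-space move.
- bot.set_gripper(opening, grasp_force=None): opening from 0.0 (shut) to 1.0 (fully open); grasp_force is the grip in N (None keeps the last); returns when the fingers have stopped.
- bot.wait(seconds).
- bot.solve_ik(position, orientation): joint angles nearest the present ones, or None.
- bot.camera(name): name is "scene" or "top"; returns the picture (400x640x3 uint8, red, green, blue); there is no depth.
- bot.calibration(name): a dict with "mtx" (3x3 intrinsics, pixels), "extrinsics" (4x4, takes a point from world to camera coordinates). Camera axes: x right, y down, z forward; pixel columns grow to the right and rows downward; lengths in m; the calibration is good to about 2 mm. A picture is of the moment at which its call begins. calibration takes no time and is no camera call.
A pose or a line that the arm cannot do raises bot.PlanningError and nothing moves.
- bot.close_job(): hands the job in, once; it reports no verdict.
Trained networks look in the newest picture that a camera, given by its name, has taken for a name from the list of things; names that differ only in an ending like _2 or _b are one class to them, and where a whole thing is asked for, a point or a joint stands for the part that bears it (a point fixed in the world has none). Each returns a list of dicts, best first, with "confidence" (0 to 1); they miss things now and then, are a little off and sometimes report something else, mostly with a low value. They report only what shows in the picture. A call takes as long as a camera call.
- bot.search_frame(camera, thing): "bbox" ([left, top, width, height] in pixels, round what is visible of it).
Readings, each from a call of its own:
- bot.read_clock(): time.
- bot.read_joint_positions(): joint angles.
- bot.read_joint_vel(): joint speeds.
- bot.read_joint_efforts(): joint torques, N m.
- bot.read_position(): TCP position.
- bot.read_tool_rot(): TCP orientation.
- bot.read_ft_force(): force on the tool from outside, world axes, zero at the start.
- bot.read_moment(): the same for the moment, N m.
- bot.read_gripper_width(): opening from 0.0 (shut) to 1.0 (fully open).
Only numpy, scipy, OpenCV 4.12 (cv2) and the standard library are available. Lean on these libraries where they do the work, as an engineer would, in place of code of your own. Each camera call takes 0.05 s, during which the arm holds its last target.

## Working session

There is one attempt and no reset: what is moved stays moved. The work goes in short steps, each a Python script; the robot and the scene stay as the last script left them, time stands still between calls to the robot, and variables do not carry over. Pictures are saved under pics/ and viewed, and the job is handed in when it is done.

```bash
ls; mkdir -p pics; python3 - <<'E'
from cell import bot
import cv2
for n in ["scene","top"]:
    im=bot.camera(n); cv2.imwrite(f"pics/{n}0.png",cv2.cvtColor(im,cv2.COLOR_RGB2BGR))
    c=bot.calibration(n); print(n,c["mtx"].round(1).tolist(),c["extrinsics"].round(4).tolist())
    for t in ["roaster","trier","airbox","gate","gate_lip","trier_handle","gate_slot","bore_mouth"]:
        try: print(t,[(d["bbox"],round(d["confidence"],2)) for d in bot.search_frame(n,t)][:2])
        except Exception as e: print(t,e)
print(bot.read_clock(),bot.read_tool_rot(),bot.grip_depth)
E
```

```text
pics
scene [[483.0, 0.0, 322.8], [0.0, 483.0, 198.3], [0.0, 0.0, 1.0]] [[-0.7727, 0.6348, 0.0051, 0.4106], [0.5338, 0.6541, -0.536, -0.2185], [-0.3436, -0.4114, -0.8442, 1.6885], [0.0, 0.0, 0.0, 1.0]]
roaster [([350.8, 191.3, 31.0, 35.5], 0.55)]
trier [([262.0, 123.9, 28.2, 20.1], 0.82)]
airbox [([241.4, 247.6, 135.3, 112.6], 0.87)]
gate [([340.4, 257.5, 33.9, 37.4], 0.73)]
gate_lip [([338.9, 261.2, 34.9, 33.8], 0.69), ([408.6, 237.9, 25.9, 29.3], 0.4)]
trier_handle [([261.1, 124.4, 28.5, 21.6], 0.54), ([405.6, 237.0, 31.0, 30.5], 0.54)]
gate_slot [([242.2, 249.4, 132.5, 114.1], 0.6), ([256.9, 86.1, 12.4, 32.7], 0.32)]
bore_mouth [([167.0, 132.8, 115.7, 124.0], 0.95)]
top [[510.2, 0.0, 317.8], [0.0, 510.2, 208.6], [0.0, 0.0, 1.0]] [[0.0062, -1.0, -0.0058, 0.0188], [-0.9955, -0.0057, -0.0942, 0.5449], [0.0942, 0.0063, -0.9955, 1.9564], [0.0, 0.0, 0.0, 1.0]]
roaster [([350.1, 107.2, 62.5, 88.7], 0.65)]
trier [([384.5, 197.7, 9.7, 25.9], 0.66)]
airbox [([235.4, 106.5, 67.4, 91.6], 0.77)]
gate [([247.4, 181.0, 21.4, 18.0], 0.75)]
gate_lip [([243.2, 177.0, 26.4, 24.4], 0.73), ([168.6, 222.6, 24.4, 21.9], 0.52)]
trier_handle [([382.1, 199.6, 12.0, 25.7], 0.75), ([172.9, 221.4, 19.3, 22.2], 0.67)]
gate_slot [([235.2, 107.4, 67.8, 90.6], 0.58), ([173.5, 220.8, 19.5, 27.2], 0.43)]
bore_mouth [([346.2, 108.2, 67.4, 91.6], 0.6)]
0.9 [ 0.55775201 -0.55774502 -0.43463777  0.43465295] 0.0187
```

```bash
python3 - <<'E'
import cv2
a=cv2.imread("pics/scene0.png")
cv2.imwrite("pics/scene_z.png",cv2.resize(a[90:370,150:450],None,fx=2.6,fy=2.14*1.0) if 0 else cv2.resize(a[90:320,150:450],None,fx=2.6,fy=2.6,interpolation=cv2.INTER_CUBIC))
b=cv2.imread("pics/top0.png")
cv2.imwrite("pics/top_z.png",cv2.resize(b[90:250,220:430],None,fx=3.7,fy=3.7,interpolation=cv2.INTER_CUBIC))
E
```

```text
(no output)
```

View pics/scene0.png

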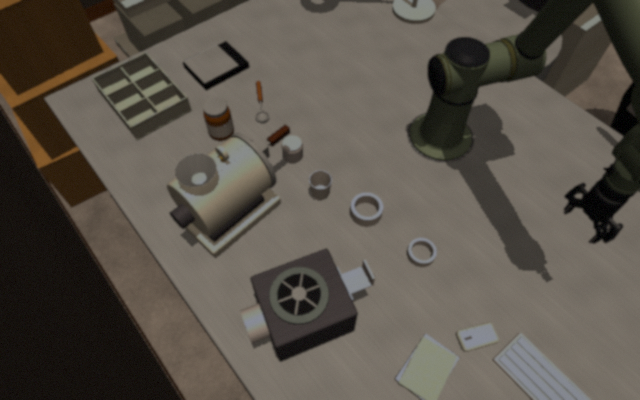

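View pics/top0.png

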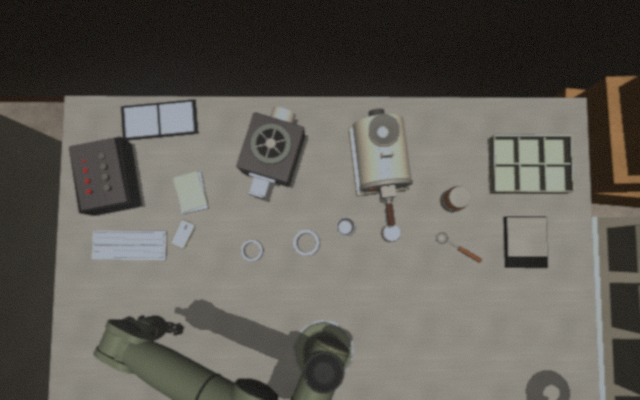

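View pics/scene_z.png

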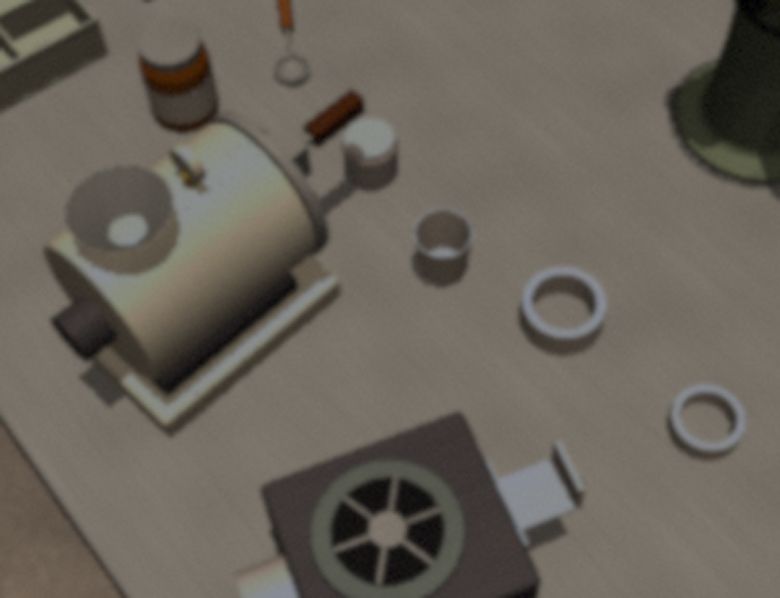

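View pics/top_z.png

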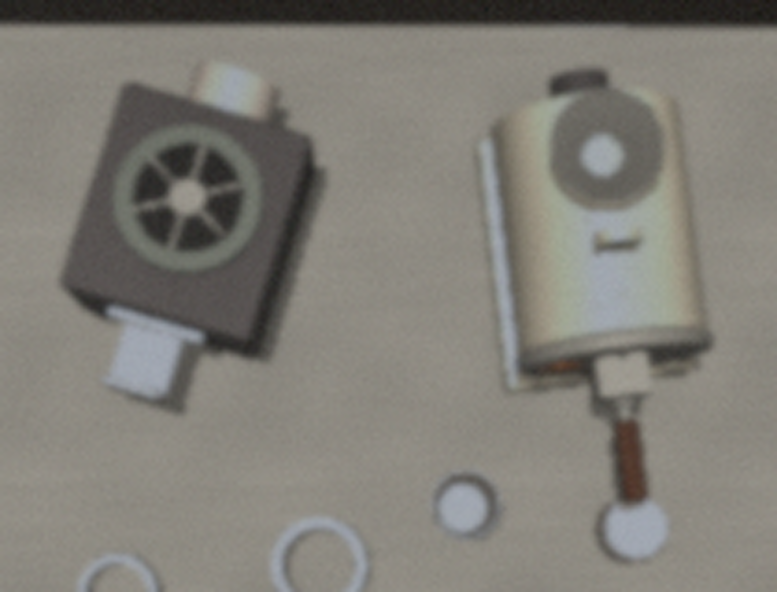

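```bash
cat > h.py <<'E'
from cell import bot
import numpy as np, cv2
from scipy.spatial.transform import Rotation as R
K={n:bot.calibration(n) for n in ("scene","top")}
def proj(n,P):
    P=np.atleast_2d(P); c=K[n]; q=(c["extrinsics"][:3,:3]@P.T).T+c["extrinsics"][:3,3]; u=(c["mtx"]@q.T).T; return u[:,:2]/u[:,2:]
def back(n,uv,z):
    c=K[n]; E=c["extrinsics"]; d=E[:3,:3].T@np.linalg.inv(c["mtx"])@np.array([uv[0],uv[1],1.]); o=-E[:3,:3].T@E[:3,3]
    return o+d*(z-o[2])/d[2]
def fr(x,y,yaw,P):
    P=np.atleast_2d(P).astype(float); c,s=np.cos(yaw),np.sin(yaw)
    return np.c_[x+c*P[:,0]-s*P[:,1], y+s*P[:,0]+c*P[:,1], P[:,2]]
E
python3 - <<'E'
from h import *
zt=lambda p:(p[0]/3.7+220,p[1]/3.7+90)
for n,p,z in [("box BL",(128,85),.145),("BR",(314,138),.145),("FR",(247,352),.145),("FL",(65,285),.145),("lipL",(108,308),.143),("lipR",(203,341),.143),("bush L",(596,397),.195),("bush R",(651,391),.195),("hnd far",(634,500),.184),("hnd near",(626,418),.184),("cup",(634,528),.07),("tin",(465,507),.07)]:
    print(n,back("top",zt(p),z).round(4))
E
```

```text
box BL [0.8894 0.2588 0.145 ]
BR [0.836  0.0713 0.145 ]
FR [0.6193 0.1359 0.145 ]
FL [0.6856 0.3179 0.145 ]
lipL [0.663  0.2749 0.143 ]
lipR [0.6304 0.1799 0.143 ]
bush L [ 0.5705 -0.2037  0.195 ]
bush R [ 0.5766 -0.2566  0.195 ]
hnd far [ 0.4722 -0.241   0.184 ]
hnd near [ 0.5515 -0.2338  0.184 ]
cup [ 0.4507 -0.2565  0.07  ]
tin [ 0.4712 -0.084   0.07  ]
```

```bash
cat > ov.py <<'E'
from h import *
def seg(*pts,closed=True):
    pts=list(pts); return [(pts[i],pts[(i+1)%len(pts)]) for i in range(len(pts) if closed else len(pts)-1)]
def airbox(g=0):
    e=seg((0,-.1,.145),(.22,-.1,.145),(.22,.1,.145),(0,.1,.145))+seg((0,-.1,.145),(0,-.1,0),(0,.1,0),(0,.1,.145),closed=False)
    for x in(-.07-g,-.062-g): e+=[((x,-.03,.143),(x,.03,.143))]
    e+=seg((-.07-g,-.03,.143),(-.07-g,-.03,.096),(-.07-g,.03,.096),(-.07-g,.03,.143),closed=False)
    e+=[((0,-.03,.1),(-.062-g,-.03,.1)),((0,.03,.1),(-.062-g,.03,.1))]
    return e
def roaster(out):
    # base: x from 0..0.27
    e=seg((0,-.1,.04),(.27,-.1,.04),(.27,.1,.04),(0,.1,.04))
    e+=seg((-.04,-.025,.145),(-.04,.025,.145),(-.04,.025,.195),(-.04,-.025,.195))+[((-.04,.025,.195),(0,.025,.195)),((-.04,-.025,.195),(0,-.025,.195))]
    c=-.04-out
    for z in(.184,.156): e+=seg((c-.02,-.012,z),(c-.1,-.012,z),(c-.1,.012,z),(c-.02,.012,z))
    return e
def draw(n,im,edges,pose,s,off,col):
    for a,b in edges:
        p=(proj(n,fr(*pose,[a,b]))-off+0.5)*s-0.5
        cv2.line(im,tuple(int(v) for v in p[0].round()),tuple(int(v) for v in p[1].round()),col,1,cv2.LINE_AA)
def pic(n,src,box,s,items,out):
    im=cv2.imread(src); x0,y0,x1,y1=box
    im=cv2.resize(im[y0:y1,x0:x1],None,fx=s,fy=s,interpolation=cv2.INTER_CUBIC)
    im=np.clip(im.astype(float)*1.7,0,255).astype(np.uint8)
    for e,p,c in items: draw(n,im,e,p,s,np.array([x0,y0]),c)
    cv2.imwrite(out,im)
E
python3 - <<'E'
from ov import *
A=(0.652,.227,-.285); B=(.612,-.228,-0.09)
it=[(airbox(),A,(0,255,0)),(roaster(.01),B,(0,255,0))]
pic("top","pics/top0.png",(225,95,425,245),4,it,"pics/ovt1.png")
pic("scene","pics/scene0.png",(160,100,400,270+90),2.3,it,"pics/ovs1.png")
E
```

```text
(no output)
```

View pics/ovt1.png

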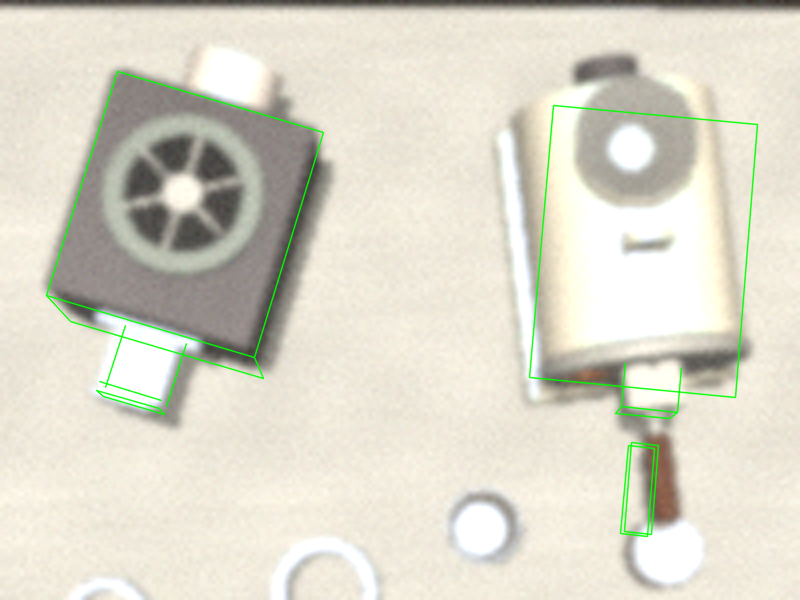

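View pics/ovs1.png

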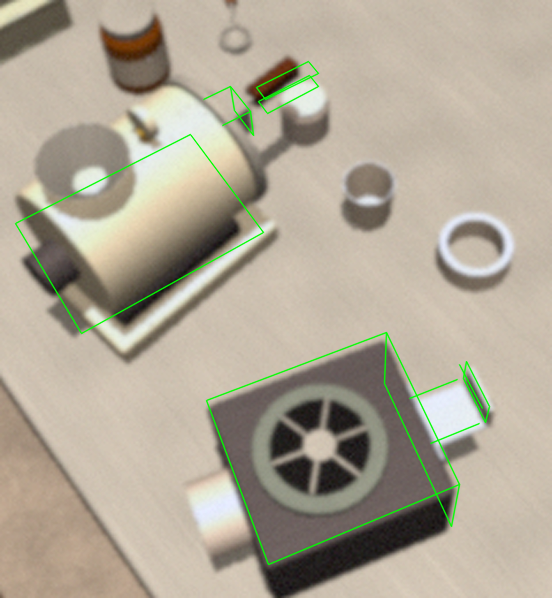

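```bash
cat > fit.py <<'E'
from ov import *
from scipy.optimize import minimize, differential_evolution
from scipy.ndimage import map_coordinates
G={}
for n in("top","scene"):
    g=cv2.GaussianBlur(cv2.imread(f"pics/{n}0.png").astype(np.float32),(0,0),1.2)
    gx=cv2.Sobel(g,cv2.CV_32F,1,0);gy=cv2.Sobel(g,cv2.CV_32F,0,1)
    G[n]=(gx,gy)
def score(n,edges,pose):
    t=np.linspace(.05,.95,30); S=0;L=0
    for a,b in edges:
        p=proj(n,fr(*pose,[a,b])); d=p[1]-p[0]; l=np.hypot(*d)
        if l<2: continue
        nn=np.array([-d[1],d[0]])/l; q=p[0]+t[:,None]*d
        v=0
        for ch in range(3):
            gx=map_coordinates(G[n][0][...,ch],[q[:,1],q[:,0]],order=1);gy=map_coordinates(G[n][1][...,ch],[q[:,1],q[:,0]],order=1)
            v=v+np.abs(gx*nn[0]+gy*nn[1])
        S+=np.minimum(v,150).mean()*l; L+=l
    return S/L
def fit(f,bounds,seed=0):
    return differential_evolution(lambda p:-f(p),bounds,seed=seed,popsize=20,tol=1e-6,maxiter=200)
E
python3 - <<'E'
from fit import *
ea=airbox(); top=ea[:4]; lip=ea[7:9]+ea[9:12]+ea[12:]
bA=[(.63,.68),(.2,.25),(-.36,-.2)]
for nm,f in [("top",lambda p:score("top",top+lip,p)),("scene",lambda p:score("scene",ea,p)),("both",lambda p:score("top",top+lip,p)+score("scene",ea,p)),
  ("lip only both",lambda p:score("top",lip,p)+score("scene",lip,p))]:
    r=fit(f,bA); print(nm,r.x.round(4),round(-r.fun,1),"lip",fr(*r.x,[-.066,0,.143])[0].round(4))
eb=lambda o:roaster(o)
bB=[(.58,.64),(-.26,-.20),(0,.16),(0,.014)]
def sel(o,n):
    e=roaster(o); bush=e[4:10]; h=e[10:]
    return ([e[2]]+[bush[2],bush[4],bush[5]]+h[:4]) if n=="top" else (e[0:0]+[e[2]]+bush[:0]+h)
for nm,f in [("top",lambda p:score("top",sel(p[3],"top"),p[:3])),("scene",lambda p:score("scene",sel(p[3],"scene"),p[:3])),
  ("both",lambda p:score("top",sel(p[3],"top"),p[:3])+score("scene",sel(p[3],"scene"),p[:3]))]:
    r=fit(f,bB); print(nm,r.x.round(4),round(-r.fun,1),"handle",fr(*r.x[:3],[-.04-r.x[3]-.065,0,.17])[0].round(4))
    it=[(roaster(r.x[3]),r.x[:3],(0,255,0))]
rb=fit(f,bB).x
ra=fit(lambda p:score("top",top+lip,p)+score("scene",ea,p),bA).x
it=[(airbox(),ra,(0,255,0)),(roaster(rb[3]),rb[:3],(0,255,0))]
pic("top","pics/top0.png",(225,95,425,245),4,it,"pics/ovt2.png")
pic("scene","pics/scene0.png",(160,100,400,360),2.3,it,"pics/ovs2.png")
E
```

```text
top [ 0.6531  0.2317 -0.2467] 140.7 lip [0.5891 0.2478 0.143 ]
scene [ 0.6586  0.2324 -0.3116] 126.0 lip [0.5958 0.2526 0.143 ]
both [ 0.6585  0.2327 -0.3051] 260.8 lip [0.5956 0.2525 0.143 ]
lip only both [ 0.652   0.2343 -0.2955] 274.1 lip [0.5888 0.2535 0.143 ]
top [ 0.6183 -0.2261  0.1153  0.0099] 146.8 handle [ 0.5042 -0.2393  0.17  ]
scene [ 0.6113 -0.2197  0.1219  0.0009] 140.8 handle [ 0.5062 -0.2326  0.17  ]
both [ 0.6182 -0.2256  0.1135  0.0081] 281.6 handle [ 0.5058 -0.2384  0.17  ]
```

View pics/ovt2.png

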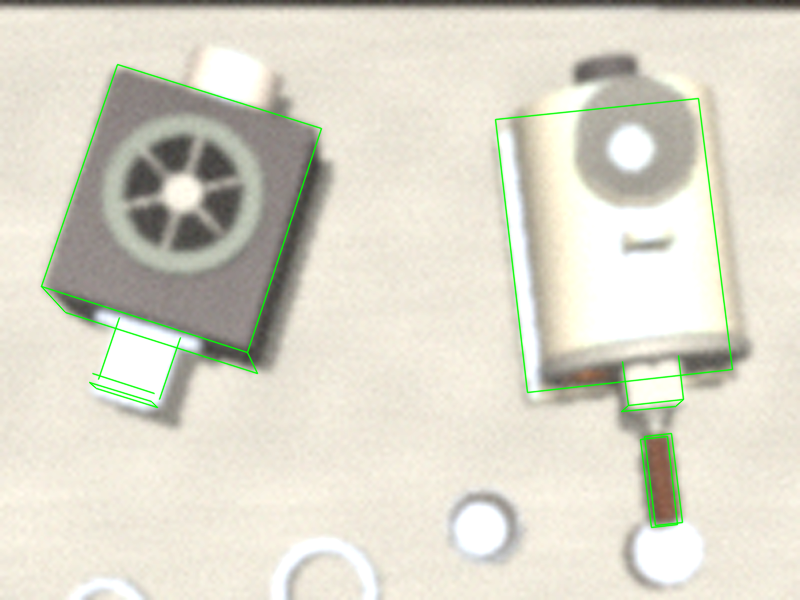

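View pics/ovs2.png

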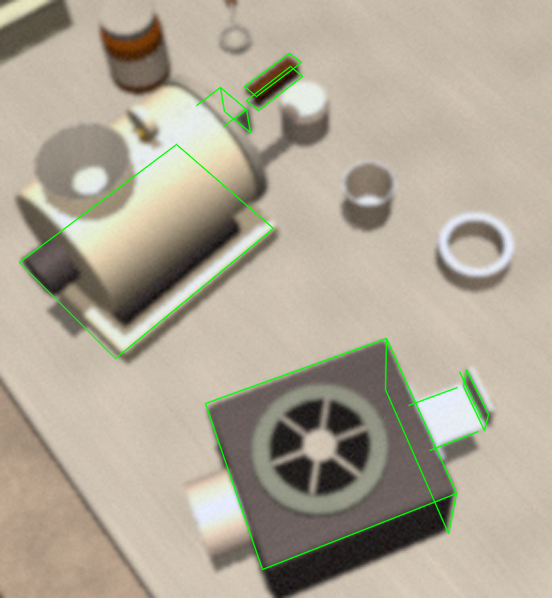

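```bash
cat >> h.py <<'E'
def ori(yaw):  # tool down, jaws open along heading yaw
    c,s=np.cos(yaw),np.sin(yaw)
    M=np.array([[c,0,-s],[s,0,c],[0,-1,0]]).astype(float)
    q=R.from_matrix(M).as_quat(); return [q[3],q[0],q[1],q[2]]
def snap(n,name,box=None,s=1):
    im=cv2.cvtColor(bot.camera(n),cv2.COLOR_RGB2BGR); cv2.imwrite(name.replace(".png","_raw.png"),im)
    if box: im=im[box[1]:box[3],box[0]:box[2]]
    im=cv2.resize(im,None,fx=s,fy=s,interpolation=cv2.INTER_CUBIC); cv2.imwrite(name,np.clip(im*1.7,0,255).astype(np.uint8))
YA=-.293; LIP=np.array([.590,.2525]); DA=np.array([np.cos(YA),np.sin(YA),0])
YR=.113; HND=np.array([.505,-.2385]); DR=np.array([np.cos(YR),np.sin(YR),0])
E
python3 - <<'E'
from h import *
for y,p in ((YA,[*LIP,.2]),(YA+np.pi,[*LIP,.2]),(YR+np.pi/2,[*HND,.151]),(YR-np.pi/2,[*HND,.151])):
    j=bot.solve_ik(p,ori(y)); print(y,None if j is None else np.round(j,2))
q=bot.read_tool_rot(); print(R.from_quat([q[1],q[2],q[3],q[0]]).as_matrix().round(2).tolist())
bot.set_gripper(0.5,60)
bot.move_pose([*LIP,.2],ori(YA)); 
print(bot.read_joint_positions().round(2) if hasattr(bot.read_joint_positions(),'round') else bot.read_joint_positions())
hit=bot.move_linear([*LIP,.110],speed=.08,until_force=8)
print(hit,bot.read_position(),bot.read_ft_force(),bot.read_clock())
snap("scene","pics/s1.png",(220,200,460,380),3.3); snap("top","pics/t1.png",(220,90,380,240),3.9)
E
```

```text
-0.293 [0.29 0.52 0.02 1.08 0.   2.15]
2.848592653589793 [ 0.29  0.52  0.02  1.08  0.   -0.99]
1.6837963267948965 [-0.57  0.41 -0.29  0.87  0.   -0.69]
-1.4577963267948966 [-0.57  0.41 -0.29  0.87  0.    2.46]
[[0.24, -0.0, -0.97], [0.97, -0.0, 0.24], [-0.0, -1.0, 0.0]]
[0.29 0.52 0.02 1.08 0.   2.15]
False [0.59050667 0.25267069 0.11069396] [ 0.41722013 -0.24203808 -1.47914969] 4.6
```

```bash
ls pics
```

```text
ovs1.png
ovs2.png
ovt1.png
ovt2.png
s1.png
s1_raw.png
scene0.png
scene_z.png
t1.png
t1_raw.png
top0.png
top_z.png
```

View pics/s1.png

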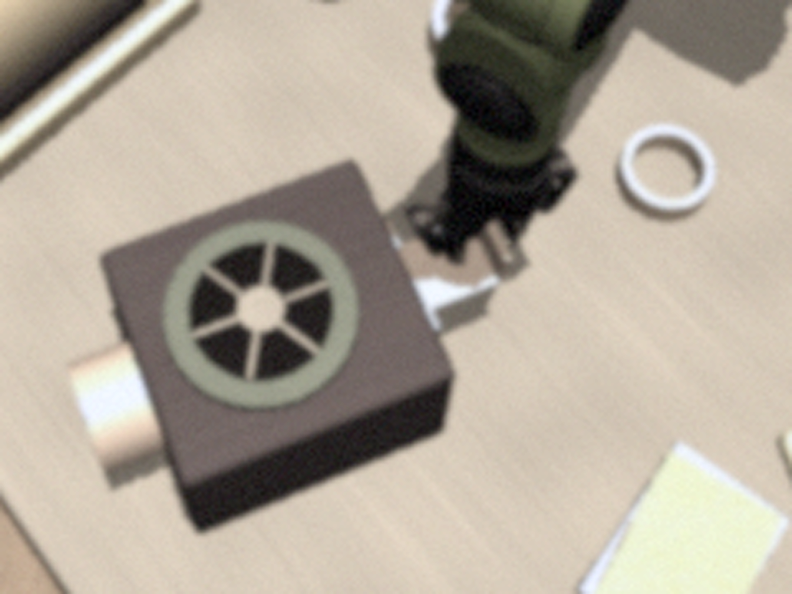

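View pics/t1.png

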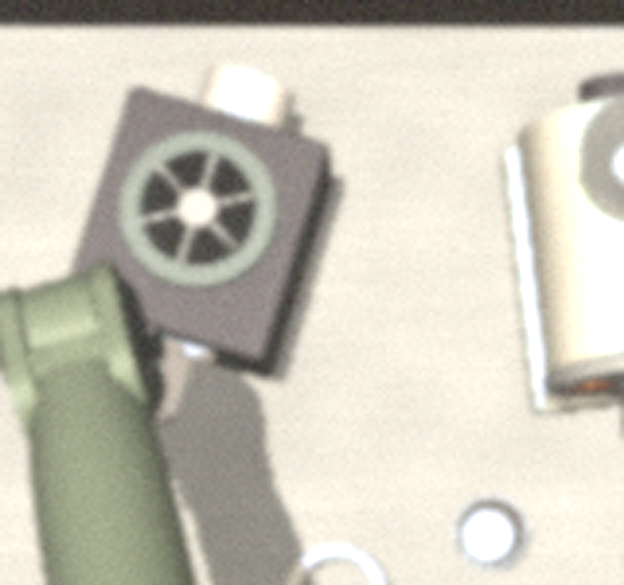

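Scene picture: the fingers stand on either side of the lip, which shows at about (500,245) in the crop. No contact yet. Next I grip it, seat the gate at its shut stop, and read the forces.

```bash
python3 - <<'E'
from h import *
f0=bot.read_ft_force(); p0=bot.read_position()
bot.set_gripper(0.0,60)
f1=bot.read_ft_force(); print("w",bot.read_gripper_width()*85,"df",((f1-f0)@DA).round(2),(f1-f0).round(1),"along",(bot.read_position()-p0)@DA)
p=bot.read_position()
hit=bot.move_linear(p+DA*.012,speed=.015,until_force=8)
p=bot.read_position(); f=bot.read_ft_force()
print(hit,"along",(p-p0)@DA,"F",((f-f0)@DA).round(2),bot.read_gripper_width()*85,bot.read_clock())
E
```

```text
w 7.462347314730984 df -14.67 [-14.3   3.4  10.3] along -0.005954005296564255
True along -0.0061598124037139145 F -2.36 7.072606404087491 5.375
```

```bash
python3 - <<'E'
from h import *
p=bot.read_position()
hit=bot.move_linear(p+DA*.008,speed=.01,until_force=8)
q=bot.read_position(); f=bot.read_ft_force()
print(hit,((q-p)@DA).round(4),"F",f.round(1),(f@DA).round(1),bot.read_gripper_width()*85,bot.read_clock(), q)
np.save("gshut.npy",q)
snap("scene","pics/s2.png",(220,200,460,380),3.3)
E
```

```text
True -0.0001 F [-2.  -0.5  4.2] -1.7 7.527668850656596 5.7917 [0.58446049 0.25431351 0.11046166]
```

View pics/s2.png

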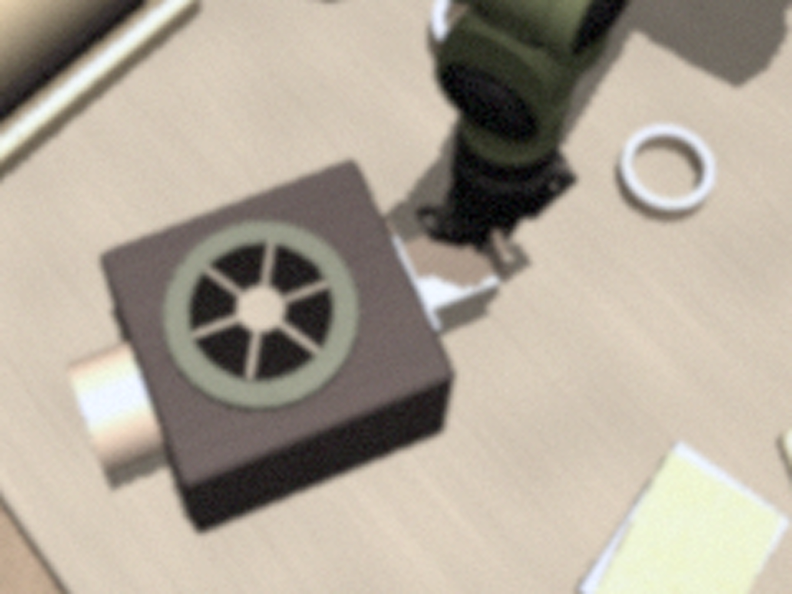

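```bash
python3 - <<'E'
from h import *
q=np.load("gshut.npy")
bot.move_linear(q-DA*.040,speed=.05)
p=bot.read_position(); f=bot.read_ft_force(); print("out",-((p-q)@DA),f.round(1),(f@DA).round(1),bot.read_clock())
bot.wait(.2)
p=bot.read_position(); f=bot.read_ft_force(); print("out",-((p-q)@DA),f.round(1),(f@DA).round(1),bot.read_gripper_width()*85)
snap("scene","pics/s3.png",(220,200,460,380),3.3)
E
```

```text
out 0.03696239842543872 [ 9.8 -2.7 -4.8] 10.1 6.7833
out 0.036845528763629905 [10.2 -3.6 -3.3] 10.8 7.413598334866943
```

View pics/s3.png

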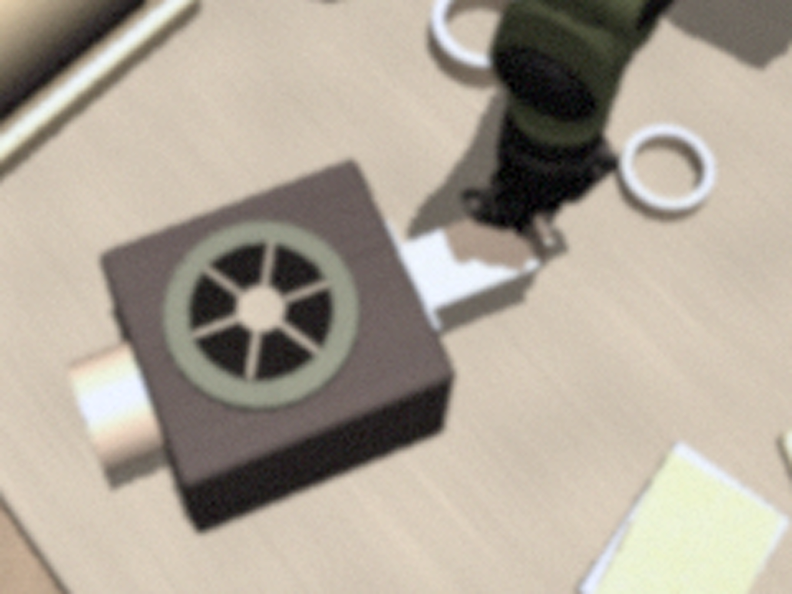

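```bash
python3 - <<'E'
from h import *
q=np.load("gshut.npy")
a=proj("scene",[[q[0],q[1]+.03,.1]]); b=proj("scene",[[*(q-DA*.04)[:2]+np.array([0,.03]),.1]]); print("px per 40mm",np.linalg.norm(b-a)*3.3)
bot.move_linear(q-DA*.0432,speed=.03); 
p=bot.read_position(); f=bot.read_ft_force(); print("out",-((p-q)@DA),(f@DA).round(1),bot.read_clock())
snap("scene","pics/s4.png",(300,220,400,310),8)
bot.wait(1.1)
p=bot.read_position(); print("out",-((p-q)@DA),bot.read_clock())
E
```

```text
px per 40mm 47.7196855577752
out 0.03993476452544592 10.3 7.2917
out 0.03982168469457029 8.4417
```

View pics/s4.png

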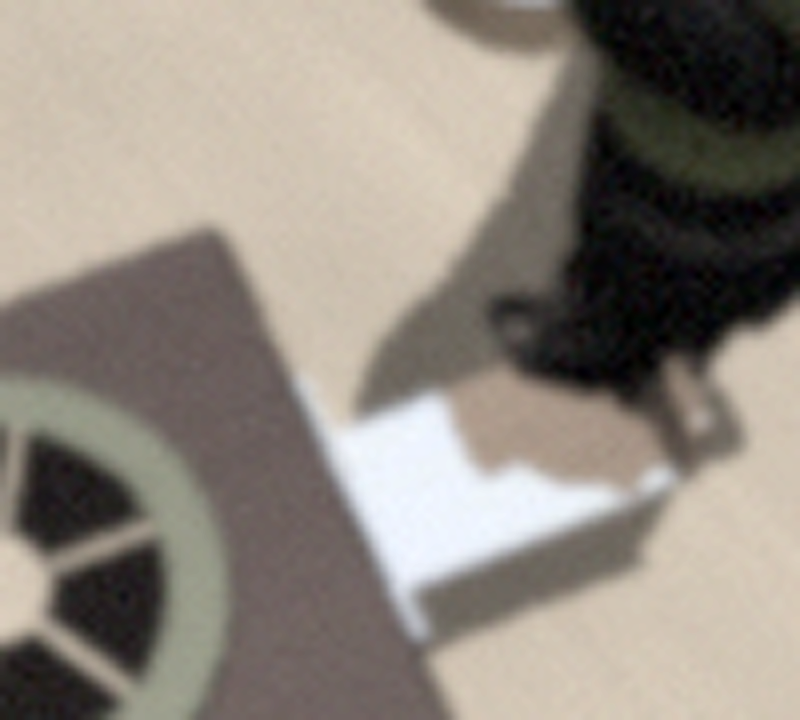

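```bash
python3 - <<'E'
from h import *
snap("top","pics/t4.png",(225,150,305,220),9)
E
```

```text
(no output)
```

View pics/t4.png

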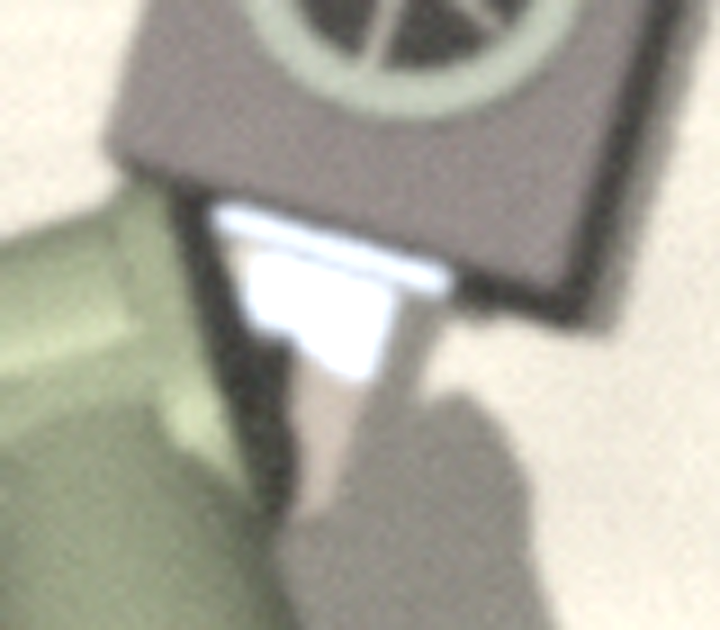

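In the top picture a thin grey line across the plate lies right against the slot frame, from about (260,240) to (390,285). That agrees with the 39.8 mm of travel I measured. Now I let the gate back in.

```bash
python3 - <<'E'
from h import *
q=np.load("gshut.npy")
bot.move_linear(q+DA*.001,speed=.06)
p=bot.read_position(); f=bot.read_ft_force(); print("out",-((p-q)@DA),(f@DA).round(1),bot.read_clock())
bot.set_gripper(.45)
bot.wait(.3)
print(bot.read_gripper_width(),bot.read_position(),bot.read_ft_force().round(1))
p=bot.read_position()
bot.move_linear([p[0],p[1],.235],speed=.12)
snap("scene","pics/s5.png",(220,200,460,380),3.3)
print(bot.read_clock())
E
```

```text
out 8.698125453187935e-05 -1.2 9.375
0.44971314929622097 [0.58537918 0.25403332 0.11044556] [-0.   0.2  0.1]
11.325
```

View pics/s5.png

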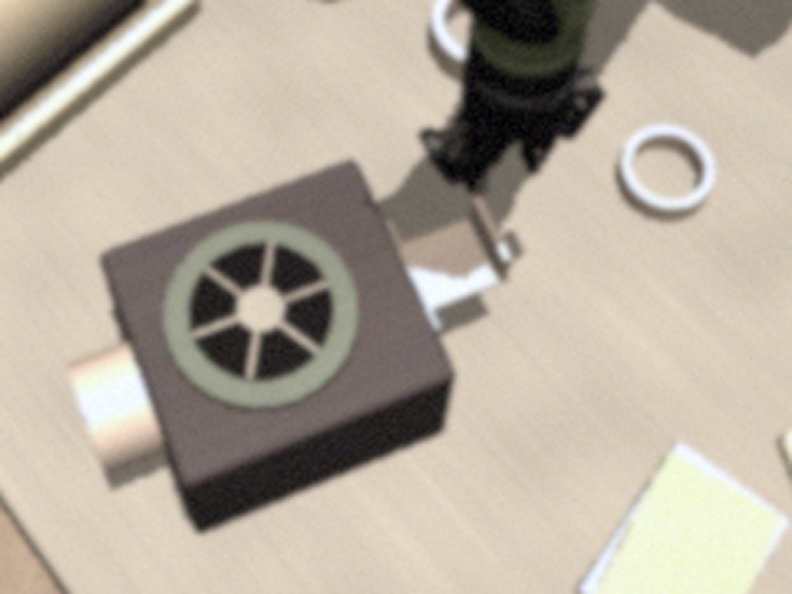

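Gate shut: the lip corner is back at (500,280), as at the start. Next I refine the handle's line from its colour, then approach it.

```bash
python3 - <<'E'
from h import *
bot.move_linear([.585,.254,.30],speed=.2)
bot.set_gripper(.6)
bot.move_pose([*HND,.30],ori(YR-np.pi/2))
print(bot.read_clock())
for n,box in (("top",(375,185,400,230)),("scene",(255,115,300,155))):
    im=cv2.imread(f"pics/{n}0.png").astype(float)
    x0,y0,x1,y1=box; c=im[y0:y1,x0:x1]; w=np.clip(c[...,2]-c[...,0]-25,0,40)
    ys,xs=np.mgrid[y0:y1,x0:x1]; W=w.sum(); m=np.array([(w*xs).sum(),(w*ys).sum()])/W
    C=np.cov(np.c_[xs.ravel(),ys.ravel()].T,aweights=w.ravel()); ev,V=np.linalg.eigh(C); d=V[:,1]
    L=np.sqrt(12*ev[1]); a=back(n,m-d*L/2,.17);b=back(n,m+d*L/2,.17)
    v=(a-b) if a[0]>b[0] else (b-a)
    print(n,m.round(1),"mid",((a+b)/2).round(4),"len",np.linalg.norm(v).round(4),"yaw",np.arctan2(v[1],v[0]).round(4))
E
```

```text
13.9
top [390.  214.4] mid [ 0.5117 -0.2383  0.17  ] len 0.0712 yaw 0.1478
scene [278.2 133.4] mid [ 0.5078 -0.2435  0.17  ] len 0.07 yaw 0.1194
```

```bash
sed -i 's/^YR=.113; HND=.*/YR=.12; HND=np.array([.504,-.240]); DR=np.array([np.cos(YR),np.sin(YR),0])/' h.py; python3 - <<'E'
from h import *
bot.move_pose([*HND,.26],ori(YR-np.pi/2))
snap("scene","pics/s6.png",(200,80,340,180),5.7)
print(bot.move_linear([*HND,.151],speed=.08,until_force=6),bot.read_position(),bot.read_ft_force().round(1),bot.read_moment().round(2),bot.read_clock())
snap("scene","pics/s7.png",(200,80,340,180),5.7); snap("top","pics/t7.png",(340,160,440,240),7.5)
E
```

```text
False [ 0.50436251 -0.24019797  0.15154012] [ 0.   0.7 -1.1] [0.01 0.03 0.03] 15.75
```

View pics/s7.png

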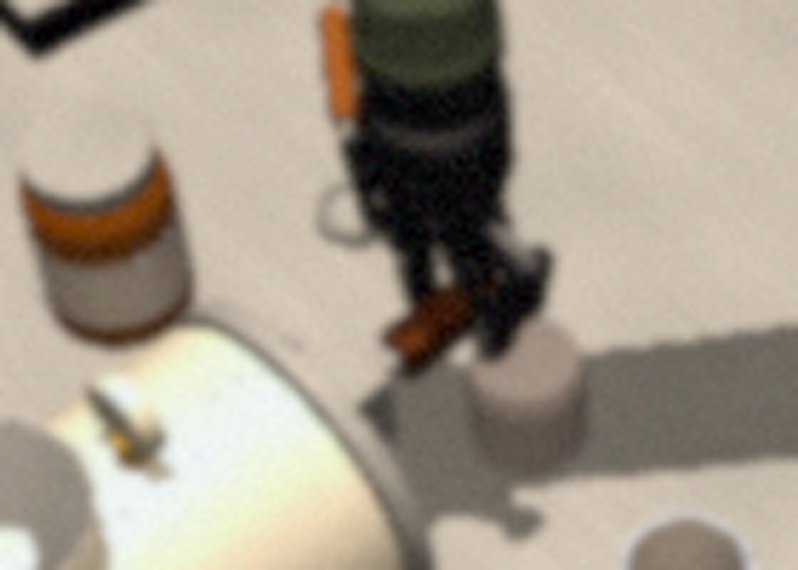

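View pics/t7.png

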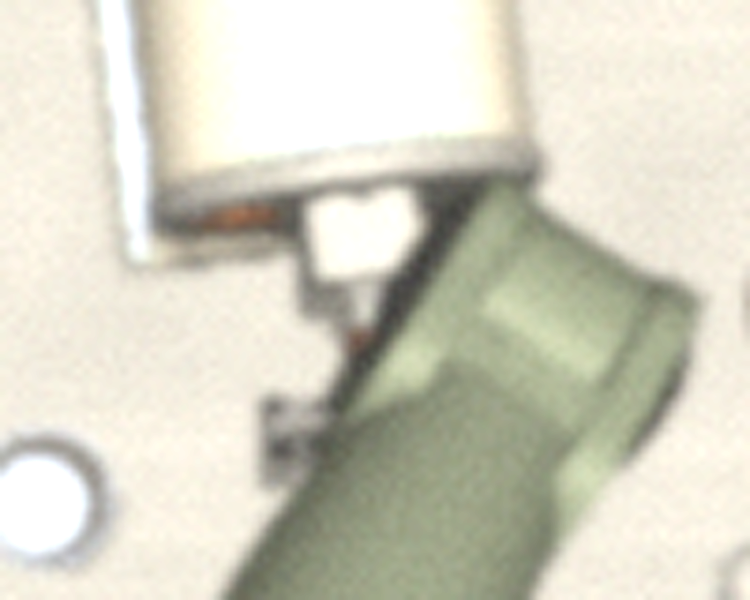

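The handle lies between the fingers: its brown part shows at (430,320), with a dark finger in front at (510,310). I'll close gently and read the lateral force.

```bash
cat >> h.py <<'E'
NR=np.array([-np.sin(YR),np.cos(YR),0])
def st(tag=""):
    p=bot.read_position();f=bot.read_ft_force();m=bot.read_moment()
    print(tag,"p",p.round(4),"Fx %.1f Fy %.1f Fz %.1f"%(f@DR,f@NR,f[2]),"M",(round(float(m@DR),2),round(float(m@NR),2),round(float(m[2]),2)),"w",round(bot.read_gripper_width()*85,1),"t",bot.read_clock()); return p,f,m
E
python3 - <<'E'
from h import *
st("before")
bot.set_gripper(0.0,25)
bot.wait(.3); st("closed")
E
```

```text
before p [ 0.5043 -0.2402  0.1515] Fx 0.4 Fy -0.3 Fz 0.2 M (-0.05, -0.04, 0.02) w 51.2 t 15.85
closed p [ 0.5041 -0.2397  0.1511] Fx -0.0 Fy 2.5 Fz 2.3 M (0.49, -0.03, 0.17) w 23.5 t 16.5
```

```bash
python3 - <<'E'
from h import *
bot.set_gripper(0.0,40)
p,f,m=st("40N")
bot.move_linear(p+NR*.0005,speed=.01); p,f,m=st("y adj")
hit=bot.move_linear(p+DR*.016,speed=.012,until_force=7)
st("seated %s"%hit)
E
```

```text
40N p [ 0.5041 -0.2398  0.1511] Fx -0.5 Fy 2.4 Fz 3.5 M (0.58, -0.11, 0.24) w 23.2 t 16.7167
y adj p [ 0.5041 -0.2396  0.1512] Fx -0.5 Fy 1.3 Fz 2.6 M (0.14, -0.02, 0.11) w 23.9 t 16.9667
seated True p [ 0.5063 -0.239   0.1511] Fx -0.6 Fy -0.2 Fz 4.4 M (0.02, -0.02, -0.02) w 23.3 t 17.5083
```

```bash
python3 - <<'E'
from h import *
p,f,m=st("a")
hit=bot.move_linear(p+DR*.014,speed=.012,until_force=12)
p2,_,_=st("again %s"%hit); print("adv",(p2-p)@DR)
snap("scene","pics/s8.png",(200,80,340,180),5.7); snap("top","pics/t8.png",(340,160,440,240),7.5)
E
```

```text
a p [ 0.5063 -0.239   0.1511] Fx -0.6 Fy -0.2 Fz 4.4 M (0.02, -0.02, -0.02) w 23.3 t 17.5083
again True p [ 0.5062 -0.2386  0.1508] Fx -0.6 Fy 0.3 Fz 4.7 M (0.03, 0.02, -0.02) w 23.5 t 18.0667
adv -7.00692469363494e-05
```

View pics/t8.png

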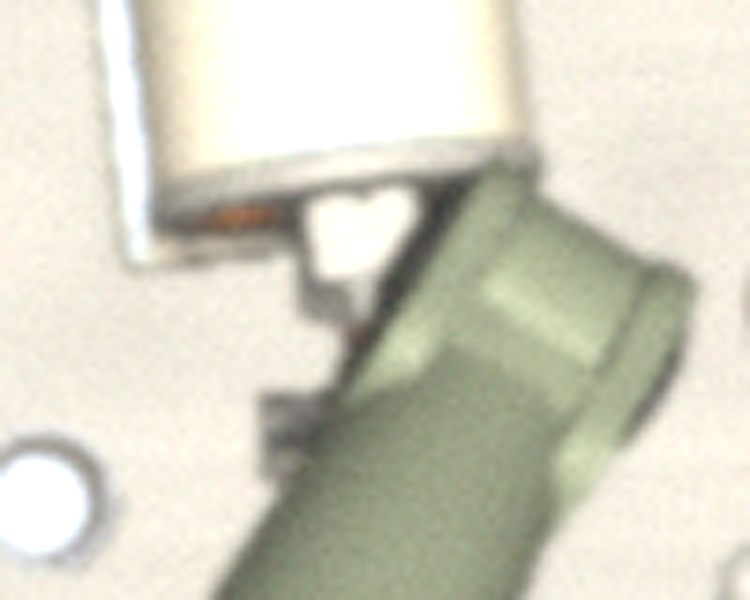

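View pics/s8.png

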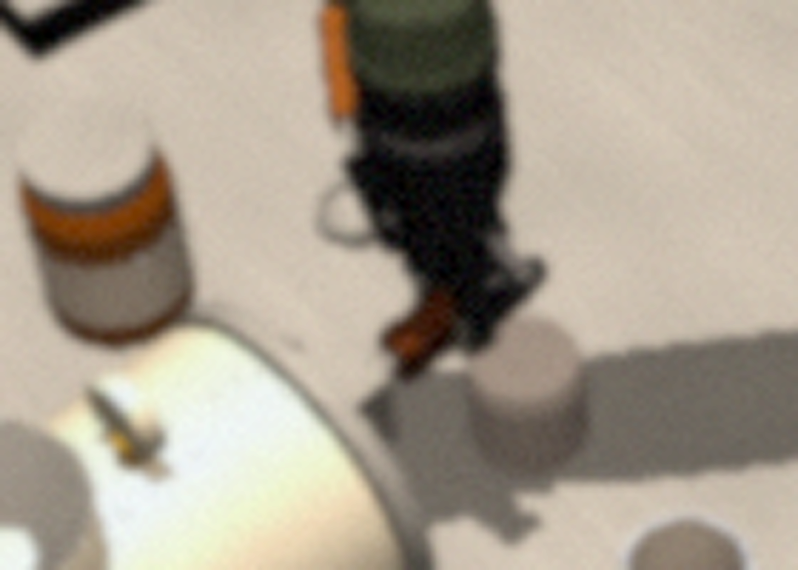

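```bash
python3 - <<'E'
from h import *
p,f,m=st("a")
bot.move_linear(p+[0,0,.001],speed=.01); st("z+1")
p=bot.read_position()
h=bot.move_linear(p-DR*.008,speed=.012,until_force=8); q,_,_=st("pull8 %s"%h); print((q-p)@DR)
h=bot.move_linear(q+DR*.018,speed=.012,until_force=8); r,_,_=st("push %s"%h); print((r-q)@DR)
E
```

```text
a p [ 0.5062 -0.2386  0.1508] Fx -1.1 Fy -0.2 Fz 4.9 M (0.01, -0.08, 0.03) w 23.1 t 18.1667
z+1 p [ 0.506  -0.2385  0.1513] Fx 0.2 Fy -0.3 Fz -0.5 M (-0.06, -0.01, -0.05) w 23.2 t 18.4333
pull8 False p [ 0.4978 -0.2394  0.1513] Fx -0.3 Fy -0.7 Fz -1.0 M (0.0, 0.19, 0.06) w 23.5 t 19.2667
-0.008286002782438014
push True p [ 0.5061 -0.2384  0.1511] Fx -0.6 Fy -0.6 Fz 4.7 M (0.02, -0.17, -0.04) w 23.4 t 20.125
0.008392156106761067
```

```bash
python3 - <<'E'
from h import *
r=bot.read_position(); np.save("tin.npy",r)
bot.move_linear(r+[0,0,.0008],speed=.01); p,f,m=st("z")
tgt=bot.read_position(); lat=0;dz=0
base=tgt.copy()
for d in (.01,.02,.03,.04,.05,.06):
    t=base-DR*(d)+NR*lat+np.array([0,0,dz])
    h=bot.move_linear(t,speed=.02,until_force=9)
    p,f,m=st("d%.3f %s act %.4f"%(d,h,(r-bot.read_position())@DR))
    if h: break
    lat+=np.clip((f@NR)*.0003,-.0006,.0006); dz+=np.clip((f[2]+1)*.0001,-.0004,.0004)
E
```

```text
z p [ 0.506  -0.2383  0.1517] Fx -0.5 Fy -0.4 Fz 0.2 M (-0.04, -0.04, -0.07) w 23.4 t 20.5
d0.010 False act 0.0105 p [ 0.4957 -0.2395  0.1517] Fx -0.9 Fy 0.1 Fz 0.4 M (-0.01, -0.06, 0.03) w 23.5 t 21.15
d0.020 False act 0.0205 p [ 0.4857 -0.2407  0.1518] Fx -0.9 Fy 0.5 Fz -0.7 M (-0.07, 0.07, 0.0) w 23.1 t 21.8
d0.030 False act 0.0305 p [ 0.4758 -0.2418  0.1518] Fx -1.0 Fy -0.2 Fz -1.0 M (-0.07, 0.03, -0.08) w 23.5 t 22.45
d0.040 False act 0.0405 p [ 0.4659 -0.243   0.1518] Fx -0.9 Fy -0.4 Fz -0.2 M (-0.13, 0.06, -0.06) w 23.4 t 23.1
d0.050 False act 0.0505 p [ 0.4559 -0.2443  0.1519] Fx -0.9 Fy -0.0 Fz -0.2 M (-0.04, 0.09, 0.01) w 23.2 t 23.75
d0.060 False act 0.0605 p [ 0.4461 -0.2455  0.152 ] Fx -1.0 Fy -0.2 Fz -0.7 M (-0.11, 0.11, -0.0) w 23.3 t 24.4
```

```bash
python3 - <<'E'
from h import *
from ov import draw
snap("scene","pics/s9.png",(235,100,315,160),9.5); snap("top","pics/t9.png",(360,170,420,220),12)
r=np.load("tin.npy"); p=bot.read_position()
# bore mouth from seated grip point: TCP(seated)+65mm roughly unknown; print expected px of points along axis relative to tool
for n in("top","scene"): print(n,[proj(n,[[*(p+DR*d)[:2],.170]])[0].round(1).tolist() for d in (.025,.045,.065,.125)])
for t in ("trier","gate"): print(t,[(n,[(d["bbox"],round(d["confidence"],2)) for d in bot.search_frame(n,t)][:1]) for n in("scene","top")])
E
```

```text
top [[391.2, 225.7], [390.5, 220.2], [389.8, 214.7], [387.7, 198.2]]
scene [[288.1, 127.7], [283.4, 131.3], [278.7, 134.9], [264.1, 146.1]]
trier [('scene', [([262.8, 116.2, 34.9, 30.0], 0.63)]), ('top', [])]
gate [('scene', [([342.2, 256.9, 33.3, 37.2], 0.64)]), ('top', [([246.2, 182.7, 23.1, 13.2], 0.6)])]
```

View pics/s9.png

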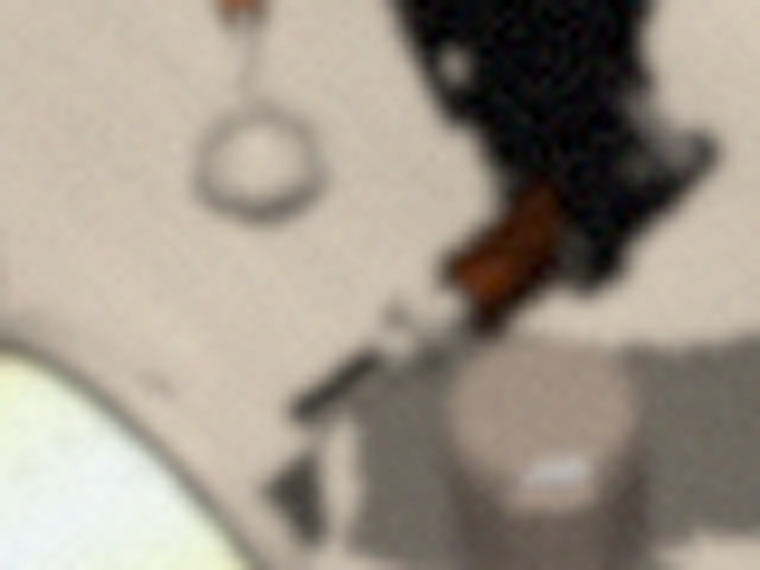

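View pics/t9.png

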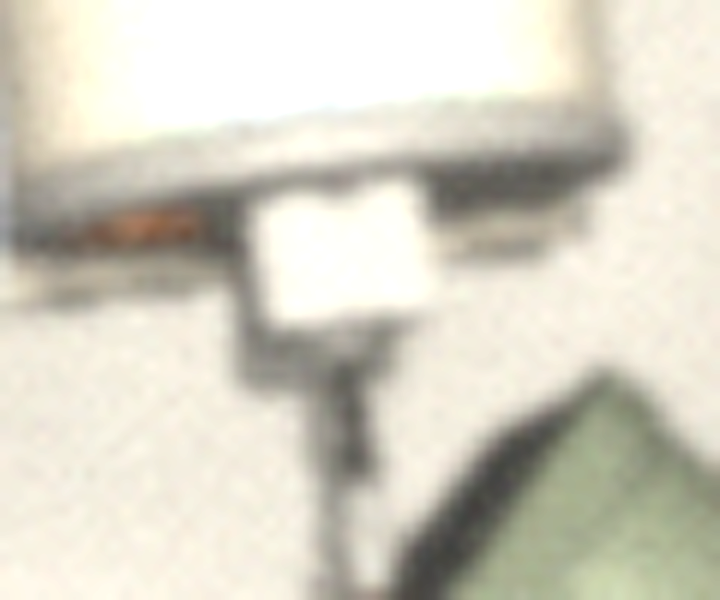

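```bash
python3 - <<'E'
from h import *
from scipy.ndimage import map_coordinates
p=bot.read_position()
c=np.mean([cv2.cvtColor(bot.camera("top"),cv2.COLOR_RGB2GRAY).astype(float) for _ in range(6)],0)
s=np.mean([cv2.cvtColor(bot.camera("scene"),cv2.COLOR_RGB2GRAY).astype(float) for _ in range(6)],0)
for z in (.177,.170):
  for d in np.arange(.06,.142,.003):
    o=[]
    for im,n in((c,"top"),(s,"scene")):
        for l in(-.006,-.003,0,.003,.006):
            u=proj(n,[[*(p+DR*d+NR*l)[:2],z]])[0]; o.append(int(map_coordinates(im,[[u[1]],[u[0]]],order=1)[0]))
    print(z,round((d-.065)*1000),o)
for nm,im,b in(("t10",c,(375,190,405,215)),("s10",s,(255,120,285,150))):
    v=im[b[1]:b[3],b[0]:b[2]]; v=np.clip((v-v.min())/(np.percentile(v,90)-v.min())*255,0,255).astype(np.uint8)
    cv2.imwrite(f"pics/{nm}.png",cv2.resize(v,None,fx=18,fy=18,interpolation=cv2.INTER_CUBIC))
st()
E
```

```text
0.177 -5 [109, 124, 127, 119, 105, 105, 105, 101, 96, 86]
0.177 -2 [114, 124, 125, 118, 106, 97, 97, 96, 91, 84]
0.177 1 [122, 126, 127, 119, 108, 85, 86, 87, 85, 79]
0.177 4 [128, 127, 126, 120, 109, 79, 83, 85, 83, 75]
0.177 7 [130, 129, 126, 119, 107, 89, 89, 92, 88, 78]
0.177 10 [130, 128, 124, 116, 104, 98, 97, 97, 92, 81]
0.177 13 [126, 122, 118, 110, 98, 101, 96, 94, 90, 81]
0.177 16 [118, 111, 104, 96, 90, 97, 87, 81, 78, 75]
0.177 19 [107, 92, 83, 79, 80, 92, 73, 62, 63, 64]
0.177 22 [100, 79, 68, 67, 74, 87, 65, 48, 48, 56]
0.177 25 [100, 74, 61, 64, 74, 85, 60, 42, 45, 53]
0.177 28 [101, 76, 62, 67, 77, 84, 59, 43, 44, 56]
0.177 31 [103, 79, 63, 71, 81, 85, 60, 41, 44, 54]
0.177 34 [102, 78, 63, 71, 81, 88, 62, 42, 43, 53]
0.177 37 [100, 77, 64, 68, 80, 89, 63, 44, 43, 54]
0.177 40 [99, 77, 65, 68, 78, 87, 63, 43, 45, 56]
0.177 43 [94, 74, 64, 66, 75, 85, 60, 44, 46, 59]
0.177 46 [86, 69, 62, 64, 71, 84, 61, 42, 48, 61]
0.177 49 [77, 65, 61, 64, 71, 88, 64, 51, 50, 63]
0.177 52 [73, 67, 68, 70, 75, 96, 80, 64, 65, 71]
0.177 55 [82, 83, 84, 83, 81, 106, 96, 88, 84, 87]
0.17
[... 1264 characters left out ...]
 55, 67, 79]
0.17 46 [82, 65, 62, 67, 75, 57, 48, 59, 69, 79]
0.17 49 [74, 62, 60, 67, 74, 72, 65, 70, 77, 82]
0.17 52 [71, 66, 66, 70, 75, 93, 88, 87, 89, 88]
0.17 55 [80, 79, 80, 79, 80, 107, 104, 103, 100, 91]
0.17 58 [91, 94, 94, 91, 85, 113, 112, 110, 104, 93]
0.17 61 [99, 103, 103, 97, 89, 115, 114, 112, 106, 93]
0.17 64 [104, 105, 106, 106, 102, 115, 114, 113, 107, 94]
0.17 67 [121, 122, 124, 126, 125, 115, 114, 112, 108, 95]
0.17 70 [140, 141, 142, 144, 145, 115, 114, 112, 108, 97]
0.17 73 [152, 153, 153, 154, 155, 114, 113, 112, 108, 98]
0.17 76 [156, 157, 156, 157, 157, 113, 112, 111, 109, 101]
 p [ 0.4465 -0.2455  0.152 ] Fx -0.4 Fy -0.6 Fz -0.7 M (-0.03, 0.1, -0.02) w 23.6 t 25.3
```

View pics/t10.png

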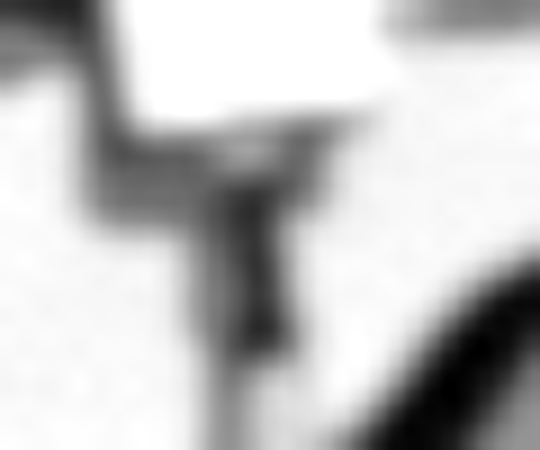

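View pics/s10.png

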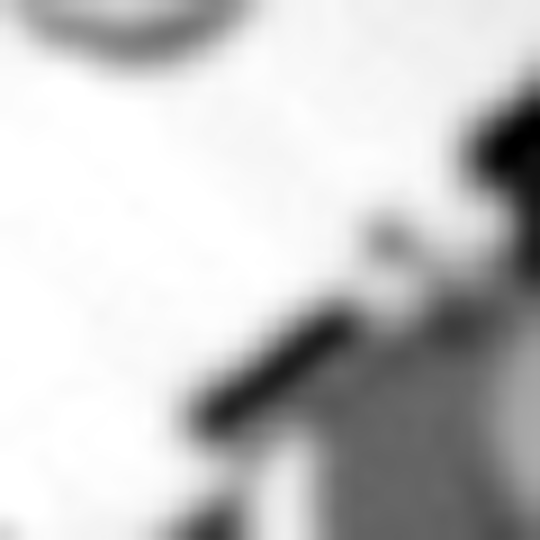

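The mechanical reference puts the ring at the face: the seated stop was repeatable and I drew out 60.5 mm. The ring can't be seen at the face itself, so I'll draw out 8 mm more for a moment, check where it appears, and come back.

```bash
python3 - <<'E'
from h import *
from scipy.ndimage import map_coordinates
r=np.load("tin.npy"); p=bot.read_position(); print("out",(r-p)@DR); np.save("end.npy",p)
bot.move_linear(p-DR*.008,speed=.02,until_force=9); q,_,_=st("out+8")
c=np.mean([cv2.cvtColor(bot.camera("top"),cv2.COLOR_RGB2GRAY).astype(float) for _ in range(6)],0)
for d in np.arange(10,80,2.): 
    o=[]
    for l in(-.003,0,.003):
        u=proj("top",[[*(q+DR*(.065+d/1000)+NR*l)[:2],.177]])[0]; o.append(int(map_coordinates(c,[[u[1]],[u[0]]],order=1)[0]))
    print(d,o)
b=(375,190,405,215); v=c[b[1]:b[3],b[0]:b[2]]; v=np.clip((v-v.min())/(np.percentile(v,90)-v.min())*255,0,255).astype(np.uint8)
cv2.imwrite("pics/t11.png",cv2.resize(v,None,fx=18,fy=18,interpolation=cv2.INTER_CUBIC))
snap("scene","pics/s11.png",(235,100,315,160),9.5)
f=fr
print("edge corr .195 vs .177 at face (px)",proj("top",[[.57,-.23,.195],[.57,-.23,.177],[.58,-.23,.177],[.57,-.23,.145]]).round(2).tolist())
E
```

```text
out 0.0600495068077522
out+8 p [ 0.4382 -0.2465  0.152 ] Fx -0.4 Fy -0.2 Fz -0.4 M (0.0, 0.04, -0.02) w 23.3 t 25.85
10.0 [130, 127, 116]
12.0 [127, 122, 113]
14.0 [121, 117, 109]
16.0 [113, 106, 100]
18.0 [103, 94, 91]
20.0 [91, 81, 80]
22.0 [83, 72, 72]
24.0 [76, 64, 66]
26.0 [74, 62, 63]
28.0 [72, 61, 62]
30.0 [71, 61, 62]
32.0 [71, 61, 62]
34.0 [73, 61, 63]
36.0 [76, 61, 64]
38.0 [79, 62, 67]
40.0 [79, 63, 69]
42.0 [78, 64, 70]
44.0 [78, 64, 70]
46.0 [77, 64, 69]
48.0 [78, 65, 69]
50.0 [78, 67, 68]
52.0 [81, 73, 73]
54.0 [85, 79, 77]
56.0 [92, 90, 87]
58.0 [99, 100, 95]
60.0 [105, 107, 100]
62.0 [107, 110, 102]
64.0 [107, 109, 101]
66.0 [108, 110, 101]
68.0 [109, 110, 103]
70.0 [109, 110, 106]
72.0 [113, 113, 110]
74.0 [122, 124, 124]
76.0 [133, 135, 137]
78.0 [144, 145, 147]
edge corr .195 vs .177 at face (px) [[388.48, 197.47], [387.82, 198.05], [387.8, 195.28], [386.68, 199.05]]
```

View pics/t11.png

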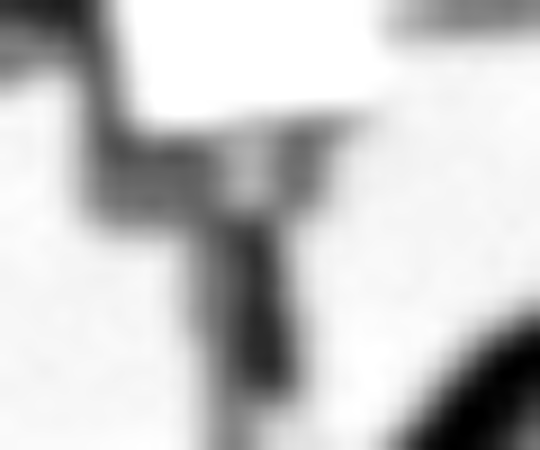

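View pics/s11.png

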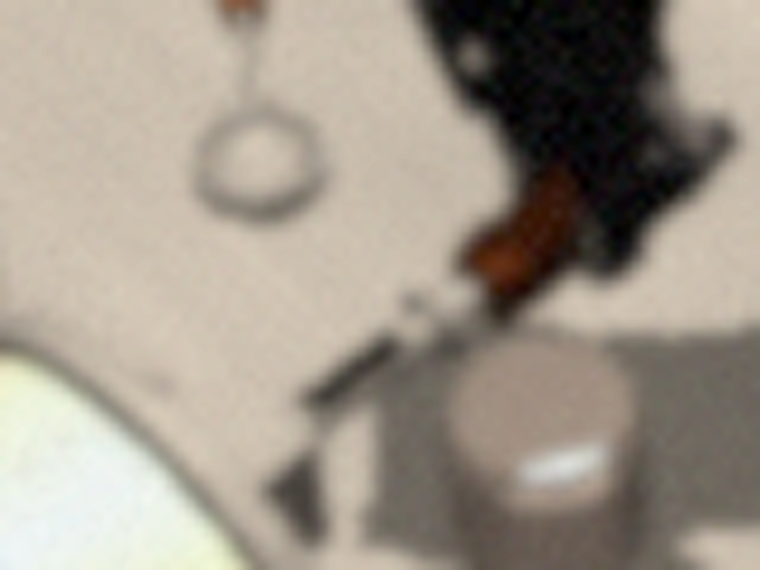

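```bash
python3 - <<'E'
from h import *
from scipy.ndimage import map_coordinates
q=bot.read_position(); r=np.load("tin.npy")
# absolute axis coordinate s: measured from seated TCP r (grip nominally 65mm ahead of collar)
for n,f in(("top","pics/top0.png"),):
    im=cv2.imread(f).astype(float)
    for s in np.arange(-.03,.11,.003):
        o=[]
        for z in(.177,.184):
            u=proj(n,[[*(r+DR*s)[:2],z]])[0]; o+= [int(map_coordinates(im[...,k],[[u[1]],[u[0]]],order=1)[0]) for k in(2,1,0)]
        print(round(s*1000),o)
im=cv2.imread("pics/top0.png")[185:235,370:410]; cv2.imwrite("pics/t0z.png",np.clip(cv2.resize(im,None,fx=12,fy=12,interpolation=cv2.INTER_CUBIC)*1.7,0,255).astype(np.uint8))
E
```

```text
-30 [81, 63, 55, 80, 62, 53]
-27 [81, 58, 48, 81, 59, 48]
-24 [83, 58, 47, 83, 59, 48]
-21 [83, 57, 48, 82, 57, 47]
-18 [82, 56, 46, 82, 56, 46]
-15 [83, 57, 45, 83, 57, 45]
-12 [81, 56, 44, 80, 56, 45]
-9 [80, 56, 44, 80, 56, 44]
-6 [82, 57, 44, 82, 57, 45]
-3 [83, 57, 45, 82, 57, 44]
0 [82, 57, 45, 81, 57, 45]
3 [84, 60, 47, 82, 58, 46]
6 [83, 60, 47, 82, 59, 47]
9 [83, 58, 48, 83, 57, 48]
12 [82, 57, 46, 82, 57, 45]
15 [81, 57, 44, 80, 56, 44]
18 [80, 55, 44, 79, 55, 44]
21 [81, 56, 44, 81, 55, 44]
24 [82, 57, 47, 80, 55, 47]
27 [81, 57, 46, 80, 56, 46]
30 [80, 56, 46, 80, 55, 45]
33 [81, 56, 46, 81, 56, 46]
36 [82, 58, 46, 81, 58, 46]
39 [80, 58, 46, 81, 60, 48]
42 [85, 68, 57, 85, 69, 58]
45 [97, 86, 78, 100, 90, 83]
48 [111, 106, 98, 115, 110, 102]
51 [124, 121, 113, 125, 123, 115]
54 [128, 127, 120, 126, 125, 118]
57 [122, 122, 115, 121, 120, 113]
60 [120, 117, 111, 120, 117, 110]
63 [119, 116, 109, 118, 115, 109]
66 [117, 114, 107, 115, 112, 105]
69 [117, 114, 107, 120, 117, 109]
72 [130, 128, 119, 132, 131, 122]
75 [146, 144, 136, 149, 147, 138]
78 [156, 152, 144, 158, 154, 145]
81 [158, 154, 145, 158, 154, 146]
84 [156, 153, 144, 156, 154, 145]
87 [156, 153, 144, 157, 153, 144]
90 [157, 154, 145, 157, 153, 145]
93 [157, 153, 145, 156, 152, 144]
96 [155, 152, 144, 155, 152, 144]
99 [155, 152, 143, 154, 151, 143]
102 [152, 150, 141, 148, 146, 138]
105 [144, 142, 133, 137, 135, 127]
108 [128, 126, 118, 119, 117, 109]
```

View pics/t0z.png

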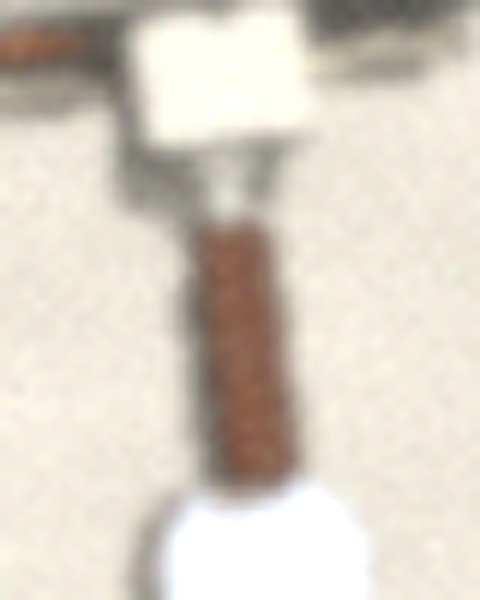

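```bash
python3 - <<'E'
from h import *
from scipy.ndimage import map_coordinates
r=np.load("tin.npy"); p=np.load("end.npy")
bot.move_linear(p-DR*.022,speed=.03,until_force=9); q,_,_=st("out"); print((r-q)@DR)
A={n:np.mean([bot.camera(n).astype(float) for _ in range(6)],0) for n in("top","scene")}
for d in np.arange(-4,100,2.): 
    o=[]
    for n in A:
      for l in((-.003,0,.003)):
        u=proj(n,[[*(q+DR*(.065+d/1000)+NR*l)[:2],.177]])[0]; o.append(int(map_coordinates(A[n].mean(2),[[u[1]],[u[0]]],order=1)[0]))
    print(d,o)
for nm,n,b in(("t12","top",(370,185,410,225)),("s12","scene",(255,110,295,150))):
    v=A[n][b[1]:b[3],b[0]:b[2],::-1]; v=np.clip((v-v.min())/(np.percentile(v,90)-v.min())*255,0,255).astype(np.uint8)
    cv2.imwrite(f"pics/{nm}.png",cv2.resize(v,None,fx=14,fy=14,interpolation=cv2.INTER_CUBIC))
E
```

```text
out p [ 0.4242 -0.2482  0.152 ] Fx -0.5 Fy 1.0 Fz -0.9 M (-0.01, 0.1, 0.0) w 23.3 t 26.8167
0.08246029635419942
-4.0 [129, 129, 116, 101, 100, 95]
-2.0 [127, 128, 118, 96, 95, 92]
0.0 [127, 128, 120, 90, 89, 86]
2.0 [128, 128, 122, 85, 85, 82]
4.0 [127, 127, 122, 83, 84, 82]
6.0 [126, 126, 120, 86, 89, 86]
8.0 [127, 126, 119, 91, 95, 89]
10.0 [126, 125, 118, 97, 98, 93]
12.0 [123, 121, 114, 99, 97, 93]
14.0 [117, 115, 108, 94, 93, 89]
16.0 [108, 104, 97, 87, 83, 79]
18.0 [96, 91, 86, 79, 70, 69]
20.0 [84, 76, 76, 71, 55, 58]
22.0 [80, 67, 70, 65, 51, 47]
24.0 [77, 59, 66, 64, 43, 44]
26.0 [77, 60, 66, 61, 43, 43]
28.0 [77, 61, 68, 59, 43, 42]
30.0 [77, 62, 67, 58, 41, 43]
32.0 [77, 62, 67, 58, 40, 44]
34.0 [76, 62, 64, 58, 42, 43]
36.0 [75, 62, 63, 59, 38, 43]
38.0 [75, 62, 63, 59, 42, 41]
40.0 [73, 61, 62, 61, 42, 41]
42.0 [72, 61, 63, 62, 42, 42]
44.0 [71, 60, 62, 61, 43, 41]
46.0 [71, 60, 62, 60, 41, 43]
48.0 [73, 62, 64, 59, 42, 45]
50.0 [77, 64, 66, 60, 46, 46]
52.0 [82, 69, 71, 66, 49, 50]
54.0 [90, 77, 78, 74, 61, 60]
56.0 [98, 89, 89, 82, 73, 68]
58.0 [105, 99, 97, 91, 82, 76]
60.0 [111, 108, 102, 94, 86, 82]
62.0 [112, 110, 104, 94, 88, 81]
64.0 [114, 111, 105, 94, 88, 80]
66.0 [116, 116, 109, 95, 90, 83]
68.0 [119, 121, 114, 98, 95, 89]
70.0 [122, 126, 117, 101, 100, 95]
72.0 [124, 129, 119, 104, 104, 100]
74.0 [125, 130, 119, 107, 107, 102]
76.0 [124, 129, 119, 109, 108, 106]
78.0 [122, 127, 117, 110, 110, 108]
80.0 [119, 124, 113, 112, 111, 110]
82.0 [116, 119, 109, 113, 112, 111]
84.0 [112, 114, 109, 113, 112, 111]
86.0 [112, 113, 110, 113, 113, 112]
88.0 [120, 122, 123, 113, 113, 112]
90.0 [131, 133, 135, 113, 112, 111]
92.0 [143, 143, 144, 113, 112, 111]
94.0 [149, 150, 151, 113, 112, 111]
96.0 [154, 154, 154, 113, 112, 111]
98.0 [154, 155, 155, 111, 111, 110]
```

View pics/t12.png

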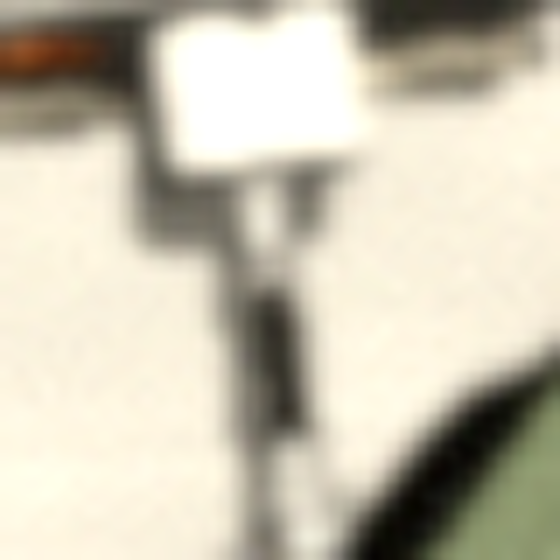

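View pics/s12.png

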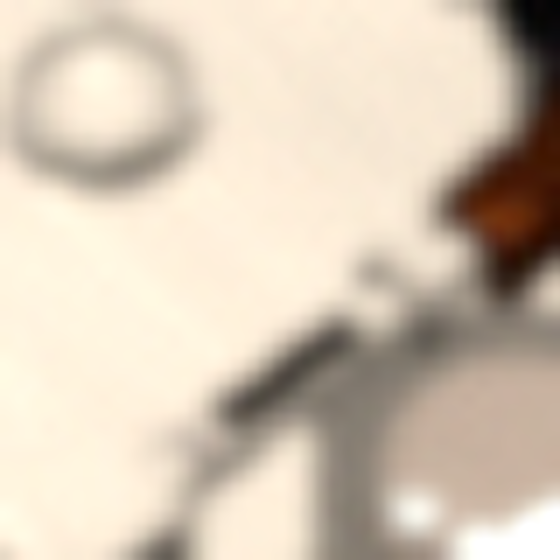

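At 82 mm out the ring shows in both views as a grey band about 63 mm behind the assumed collar point, just past the trough. By vision it would be level with the face at about 58.2 mm out. The mechanical stop gives 60 mm. I'll go back to 59.3 mm.

```bash
python3 - <<'E'
from h import *
r=np.load("tin.npy"); p=np.load("end.npy")
tgt=p+DR*(.0600495-.0593)
h=bot.move_linear(tgt,speed=.02,until_force=9); bot.wait(.3); q,f,m=st("back %s"%h); print("out",(r-q)@DR,"dev",(q-tgt).round(4))
# fine correction, relax lateral
d=(r-q)@DR-.0593
if abs(d)>.0005: bot.move_linear(tgt+DR*d,speed=.01); bot.wait(.3); q,f,m=st("corr"); print("out",(r-q)@DR)
snap("scene","pics/s13.png"); snap("top","pics/t13.png",(360,170,420,220),12)
for t in("gate",): print(t,[(d["bbox"],round(d["confidence"],2)) for d in bot.search_frame("scene",t)][:1])
E
```

```text
back False p [ 0.4473 -0.2454  0.152 ] Fx -0.2 Fy 0.4 Fz -1.2 M (-0.04, -0.1, -0.0) w 23.6 t 29.0
out 0.059211102263351564 dev [0.0001 0.     0.    ]
gate [([342.0, 257.1, 32.5, 35.9], 0.61)]
```

View pics/s13.png

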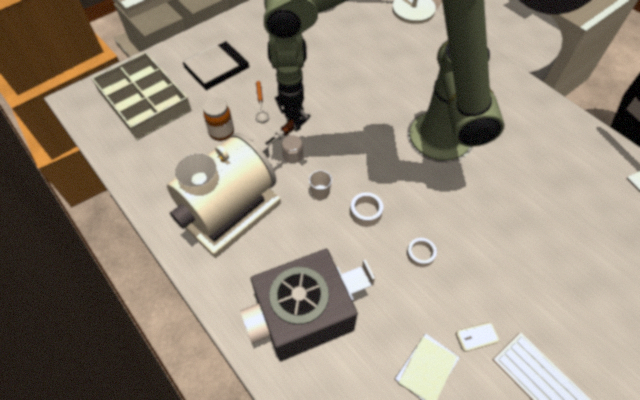

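View pics/t13.png

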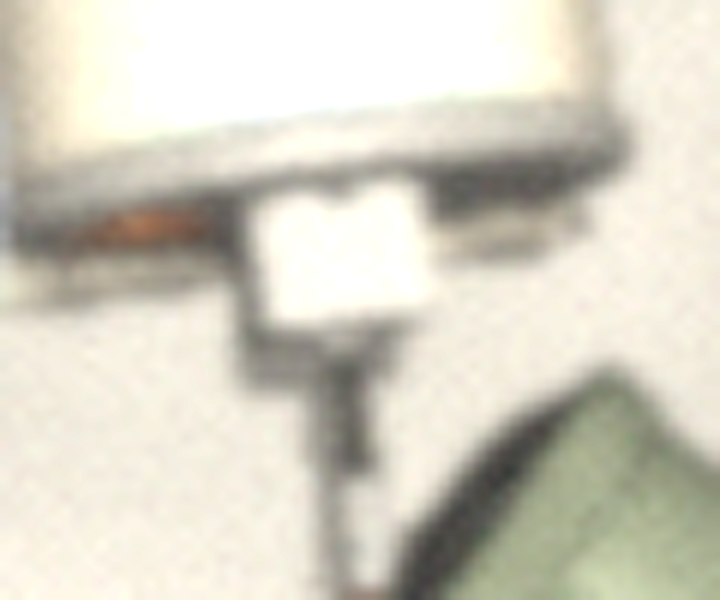

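The gate is shut, with the lip at (368,272) as at the start. The bystanders are where they were, the rod is straight, and the lateral force is under 1.5 N. Handing in.

```bash
python3 - <<'E'
from h import *
bot.close_job()
E
```

```text
the job is handed in; nothing more can be done
```

The job is handed in at about 29 s on the robot's clock. No verdict was reported.

- **Gate:** I pulled it out 39.8 mm by the tool position and held it there for over 1.1 s, with the dark line against the slot frame in the top view. I then led it back to its stop and released it. The last scene picture shows it shut, with the lip where it was at the start.
- **Trier:** I gripped it at the handle with about 40 N and pushed it in to a repeatable stop. I then drew it straight out, and side and vertical forces stayed near 1 N.
- **Extra draw to see the ring:** The ring could not be seen at the face itself, so I briefly drew the trier to 82 mm, where the ring showed. I then slid it back to the final position.
- **Final state:** The trier is 59.2 mm out from the stop. It is still gripped, with about 1 N on the tool. In the pictures the trough is up and the bystanders have not moved.
- **Checks that disagreed:**
  - **Ring:** the stop put it level with the face at 60 mm out, but the top picture suggested about 58.2 mm. I stopped in between, so the ring should be within about 2 mm of level.
  - **Gate lip:** my first visual estimate of its position was about 6 mm off. I took the reference from the shut stop instead.

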